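Pack the biscuit cutters away from their suction rail

TASK

Push the red lock lever of the hanging rail fully down before you touch any biscuit cutter, then take every cutter there is, those hanging on the rail and those left on the chopping board, and set each one down (not dropped) upright on the floor of the white box, none stacked or standing above the rim. When all are in, shut the orange lid fully, and only then flick the lever fully up again to release the rail; leave the other kitchen things where they are.

Things in the scene. Friction and masses are not known exactly. Their poses are not given: they have to be found in the camera images.
- rail_stand: White and steel hanging rail on a suction foot (fixed). Origin: on the counter under the rail; x away from the pegs' tips, y along the rail. Foot plate x -40 to 60 mm, y -115 to 195 mm, top 22 mm high. A 14 mm square rail along y at x = 20 mm, centre 165 mm high, y -125 to 125 mm, on posts at y = -100 and 100 mm, carries three pegs.
- peg_mid (a point): On the axis of the middle peg at the stand's x = -12, y = 0, 165 mm high; its twins lie 85 mm either side along y. Pegs: 8 mm thick, level, from the rail towards -x to x = -32 mm, where an upturned tip reaches 180 mm high. Hung cutters have their undersides about 100 mm high; to free one raise it 12 to 28 mm, then draw it at least 35 mm towards the stand's -x.
- lock_lever (a joint): Lock lever of the suction foot, at the stand's +y end. 0 = fully up (released, sloping 0.7 rad above level), 0.8 = fully down (locked, dipping 0.1 rad below level); it turns about the stand's y axis, points towards the stand's -x and stays where it is left (friction, about 2 N at the pad). Starts up, not always fully.
- lever_pad (a point): Near the middle of the lever's red pad, 90 mm from the hinge. The pad is 24 mm wide (along the stand's y), 10 mm thick, and runs from 65 to 110 mm from the hinge along the lever. With the lever down it stands free, about 34 mm above the counter, in front of the foot plate.
- lever_hinge (a point): The lever's hinge axis, 43 mm above the counter (on the stand at x = -30, y = 165 mm).
- cutter_box: White open box (fixed), outside 160 x 210 x 85 mm, walls and floor 5 mm. Origin: centre of the underside; x towards the hinge side, y along the hinge. All cutters fit side by side, standing on the floor in two rows of two.
- box_lid (a joint): Orange lid of the box, hinged along the box's +x rim. 0 = shut, grows as it opens; starts open past upright (1.7 to 1.85 rad, stop at 1.9). A stiff hinge holds it at any angle; 1 to 2 N at its free edge move it.
- box_lid_hinge (a point): Middle of the lid's hinge line (box's x = 80 mm, 85.5 mm above the counter). The lid is 160 mm from hinge to free edge, 210 mm wide and 8 mm thick, its inner face on the hinge line; a knob stands 35 mm out of its outer face, 30 mm from the free edge, at mid-width.
- board: White chopping board with a red rim (fixed), 320 x 160 x 8 mm; origin: centre of the underside, x along its length.
- cutter_a: Steel biscuit cutter, green arched handle, about 0.09 kg. Closed round body 56 mm across, 30 mm high; on its top, along its own y, an arch: two legs 3 mm thick, 14 mm wide (along x), outer faces 40 mm apart, and a 3 mm strap across, top 72 mm high. Origin: centre of underside; z up. Starts hanging by the arch on a peg, y along the rail. May be absent (None).
- cutter_b: Steel biscuit cutter, yellow arched handle, about 0.09 kg. Closed round body 56 mm across, 30 mm high; on its top, along its own y, an arch: two legs 3 mm thick, 14 mm wide (along x), outer faces 40 mm apart, and a 3 mm strap across, top 72 mm high. Origin: centre of underside; z up. Starts hanging by the arch on a peg, y along the rail. May be absent (None).
- cutter_c: Steel biscuit cutter, blue arched handle, about 0.09 kg. Closed round body 56 mm across, 30 mm high; on its top, along its own y, an arch: two legs 3 mm thick, 14 mm wide (along x), outer faces 40 mm apart, and a 3 mm strap across, top 72 mm high. Origin: centre of underside; z up. Starts hanging by the arch on a peg, y along the rail. May be absent (None).
- cutter_d: Steel biscuit cutter, red arched handle, about 0.09 kg. Closed round body 56 mm across, 30 mm high; on its top, along its own y, an arch: two legs 3 mm thick, 14 mm wide (along x), outer faces 40 mm apart, and a 3 mm strap across, top 72 mm high. Origin: centre of underside; z up. Starts standing on the board, turned up to 0.7 rad from the world axes. May be absent (None).
- cutter_e: Steel biscuit cutter, orange arched handle, about 0.09 kg. Closed round body 56 mm across, 30 mm high; on its top, along its own y, an arch: two legs 3 mm thick, 14 mm wide (along x), outer faces 40 mm apart, and a 3 mm strap across, top 72 mm high. Origin: centre of underside; z up. Starts standing on the board, turned up to 0.7 rad from the world axes. May be absent (None).
- orange_half: Half an orange lying cut side down on the board, 72 mm across, 35 mm high; a bystander. Origin: centre of the underside.
- bowl: White bowl, 100 mm across, 55 mm high; a bystander. Origin: centre of the underside.
- mug: Blue mug, 76 mm across, 90 mm high; a bystander. Origin: centre of the underside.
- spice_jar: Small jar with a red cap, 44 mm across, 55 mm high; a bystander. Origin: centre of the underside.
- oil_bottle: Green oil bottle, 60 mm across, 190 mm high; a bystander. Origin: centre of the underside.
- spatula: Spatula lying on the counter, 250 mm long along its x; a bystander.
Not all that is in view belongs to the job. What is shaped like the cutter_c but purple is not meant.

How it is judged:
On the way, in this order (a step that is already met when the one before it is completed fails the run):
1. the lock lever is pushed fully down (value of joint lock_lever above 0.72 rad), for 0.2 s.
2. every cutter stands upright on the box's floor, let go, with the lid still open and the lever locked (x of cutter_a in the frame of cutter_box between -0.055 and 0.055 m and y of cutter_a in the frame of cutter_box between -0.08 and 0.08 m and z of each of cutter_a, cutter_b, cutter_c, cutter_d, cutter_e in the frame of cutter_box below 0.013 m and angle between each of cutter_a, cutter_b, cutter_c, cutter_d, cutter_e's own z axis and vertical below 0.2 rad and x of cutter_b in the frame of cutter_box between -0.055 and 0.055 m and y of cutter_b in the frame of cutter_box between -0.08 and 0.08 m and x of cutter_c in the frame of cutter_box between -0.055 and 0.055 m and y of cutter_c in the frame of cutter_box between -0.08 and 0.08 m and x of cutter_d in the frame of cutter_box between -0.055 and 0.055 m and y of cutter_d in the frame of cutter_box between -0.08 and 0.08 m and x of cutter_e in the frame of cutter_box between -0.055 and 0.055 m and y of cutter_e in the frame of cutter_box between -0.08 and 0.08 m and contact force between the fingers and cutter_a below 0.2 N and contact force between the fingers and cutter_b below 0.2 N and contact force between the fingers and cutter_c below 0.2 N and contact force between the fingers and cutter_d below 0.2 N and contact force between the fingers and cutter_e below 0.2 N and value of joint lock_lever above 0.72 rad and value of joint box_lid above 0.8 rad), for 0.2 s.
3. the lid is shut over them, the lever still locked (x of cutter_a in the frame of cutter_box between -0.055 and 0.055 m and y of cutter_a in the frame of cutter_box between -0.08 and 0.08 m and z of each of cutter_a, cutter_b, cutter_c, cutter_d, cutter_e in the frame of cutter_box below 0.013 m and angle between each of cutter_a, cutter_b, cutter_c, cutter_d, cutter_e's own z axis and vertical below 0.2 rad and x of cutter_b in the frame of cutter_box between -0.055 and 0.055 m and y of cutter_b in the frame of cutter_box between -0.08 and 0.08 m and x of cutter_c in the frame of cutter_box between -0.055 and 0.055 m and y of cutter_c in the frame of cutter_box between -0.08 and 0.08 m and x of cutter_d in the frame of cutter_box between -0.055 and 0.055 m and y of cutter_d in the frame of cutter_box between -0.08 and 0.08 m and x of cutter_e in the frame of cutter_box between -0.055 and 0.055 m and y of cutter_e in the frame of cutter_box between -0.08 and 0.08 m and value of joint lock_lever above 0.72 rad and value of joint box_lid below 0.06 rad), for 0.2 s.
4. the lever is flicked fully up (value of joint lock_lever below 0.15 rad and value of joint box_lid below 0.06 rad), for 0.2 s.
At the end, for the whole second after the job is handed in: Every cutter present stands at rest inside the box on its floor (underside within 13 mm of the box's underside, tilt under 0.2 rad), the lid is shut (under 0.06 rad) and the lock lever is fully up (under 0.15 rad) (all of step 4 and x of cutter_a in the frame of cutter_box between -0.055 and 0.055 m and y of cutter_a in the frame of cutter_box between -0.08 and 0.08 m and z of each of cutter_a, cutter_b, cutter_c, cutter_d, cutter_e in the frame of cutter_box below 0.013 m and angle between each of cutter_a, cutter_b, cutter_c, cutter_d, cutter_e's own z axis and vertical below 0.2 rad and x of cutter_b in the frame of cutter_box between -0.055 and 0.055 m and y of cutter_b in the frame of cutter_box between -0.08 and 0.08 m and x of cutter_c in the frame of cutter_box between -0.055 and 0.055 m and y of cutter_c in the frame of cutter_box between -0.08 and 0.08 m and x of cutter_d in the frame of cutter_box between -0.055 and 0.055 m and y of cutter_d in the frame of cutter_box between -0.08 and 0.08 m and x of cutter_e in the frame of cutter_box between -0.055 and 0.055 m and y of cutter_e in the frame of cutter_box between -0.08 and 0.08 m and linear speed of each of cutter_a, cutter_b, cutter_c, cutter_d, cutter_e below 0.03 m/s); the robot touches nothing.
It fails at once if a cutter is handled while the lever is not locked (value of joint lock_lever below 0.6 rad and (contact force between the fingers and cutter_a above 1 N or contact force between the fingers and cutter_b above 1 N or contact force between the fingers and cutter_c above 1 N or contact force between the fingers and cutter_d above 1 N or contact force between the fingers and cutter_e above 1 N)).
It fails at once if a cutter is dropped from more than about 7 cm ((linear speed of cutter_a above 1.2 m/s and contact force between the fingers and cutter_a below 0.05 N) or (linear speed of cutter_b above 1.2 m/s and contact force between the fingers and cutter_b below 0.05 N) or (linear speed of cutter_c above 1.2 m/s and contact force between the fingers and cutter_c below 0.05 N) or (linear speed of cutter_d above 1.2 m/s and contact force between the fingers and cutter_d below 0.05 N) or (linear speed of cutter_e above 1.2 m/s and contact force between the fingers and cutter_e below 0.05 N)).
It fails at once if a bystander is pushed more than 4 cm (distance of any of orange_half, bowl, mug, spice_jar, oil_bottle, spatula from where it was at the start of the episode above 0.04 m).
Of cutter_a, cutter_b, cutter_c, cutter_d, cutter_e only 3 to 4 are there at a start; the rules pass over those that are not, and their reading is None.
At some moment in a run one of cutter_d, cutter_e may be knocked a few centimetres aside while the robot is not near it.
It also fails if it takes over 208 s, if anything falls off the work surface, if the arm or the gripper's body presses on something with over 40 N, if the wrist force passes 120 N, or if a joint passes its speed limit or range.

ROBOT

A 6-joint arm with a two-finger parallel gripper is mounted at the origin on the work surface. World frame = base frame: x ahead of the robot, y to its left, z up, the work surface at z = 0. Lengths are in m, angles in rad, forces in N, time in s.
With the tool pointing down it reaches from about 0.35 to 0.85 m from the base axis. Payload 8.1 kg.
Tool frame: the origin (TCP) lies at the very end of the fingers, on their centre line; the grasp point (between the pads) lies 19 mm behind it; z points along the fingers, y is the line along which they close (so a half turn about z gives the same grasp; the last joint's range is limited). The gripper opens to 85 mm and grips with 20 to 120 N. Pads are 22 mm wide; open, the fingers measure 114 mm over their backs; the gripper's body (76 mm by 85 mm) begins 54 mm behind the grasp point. The pads swing forward as they close: fully open they stand 13 mm farther back than shut.
Start: joints at [1.172, 0.13, 1.488, -0, 1.523, -0.085], TCP at [0.185, 0.571, 0.231] pointing down, gripper open.
Joint ranges: [-2.96, 2.96], [-0.89, 2.26], [0.02, 2.5], [-1.34, 4.48], [0, 2.73], [-2.66, 2.66]. Speed limits (rad/s): [2.39, 2.39, 2.79, 3.14, 3.14, 3.14].

INTERFACE

Orientations are given as [roll, pitch, yaw] about the fixed x, y, z axes, in that order (R = Rz(yaw) Ry(pitch) Rx(roll)).
In Python, from cell import bot gives the robot as it stands. The module is installed in compiled form; this text tells all that it offers.
- The arm moves only by the tool play_rows, never from a script. Its argument "increments" is a list of rows, each a list of 7 numbers: the turn, a rotation vector about the world's x, y, z as a fraction of full scale, then the shift along the world's x, y, z as a fraction of full scale, then the opening, from -1 (shut) to 1 (fully open), so that 0 is half open. A call has 1 to 12 rows; each row shifts and turns the commanded pose from where the row before left it; what a row does not reach is not made up. Full scale, the value 1, is 0.8 m for a shift and 180 degrees for a turn. A row lasts 1/10 s, in which the tool goes at most 50 mm and 8.59 degrees, less where a joint would pass 70% of its speed; a pose out of reach is approached as far as the arm can. A call with a number of a shift or a turn outside -1 to 1 is refused whole. A call with a gripper value outside its range is refused whole. The fingers move at their own pace and stop on an object; "force" is the grip in N (left out, the last holds). Time passes only in rows, so rows that do not move let the fingers close. It gives the time, the measured TCP pose, the force, the opening and the grip force at its end, in the units of the state.
- bot.read_state(): the state, without advancing time (a new reading comes with each control period).
- bot.capture(name): name is "side" or "top" or "wrist"; returns (picture, depth): 400x640x3 uint8, red, green, blue; 400x640 float32, m along the optical axis (not along the pixel's ray), 0 where there is no reading.
- bot.camera_params(name): a dict with "camera_matrix" (3x3 intrinsics, pixels), "R" (3x3) and "t" (3): a world point X has camera coordinates R X + t; the wrist camera has in their place "mount" (4x4, takes a point from camera to tool coordinates, whose origin is the TCP and whose axes are the flange's). Camera axes: x right, y down, z forward; pixel columns grow to the right and rows downward; lengths in m; the calibration is good to about 2 mm. A picture is of the moment at which its call begins: read the wrist's pose just before it. camera_params takes no time and is no camera call.
- bot.close_job(): hands the job in; it is judged then, once.
Trained networks look in the newest picture that a camera, given by its name, has taken for a name from the list of things; names that differ only in an ending like _2 or _b are one class to them, and where a whole thing is asked for, a point or a joint stands for the part that bears it (a point fixed in the world has none). Each returns a list of dicts, best first, with "confidence" (0 to 1); they miss things now and then, are a little off and sometimes report something else, mostly with a low value. They report only what shows in the picture. A call takes as long as a camera call. They do not tell look-alikes from the thing itself.
- bot.search_frame(camera, label): "box" ([left, top, right, bottom] in pixels, round what is visible of it).
- bot.spot_point(camera, label): "pixel" ([column, row] in pixels: a listed point, or the origin of a listed thing).
The state is a dict: "t": time; "joint_pos": joint angles; "dq": joint speeds; "tau": joint torques, N m; "position": TCP position; "ee_rot": TCP orientation; "wrist_force": force on the tool from outside, world axes, zero at the start; "torque": the same for the moment, N m; "gripper_width": finger opening in m; "gripper_force": force on a finger pad.
Only numpy, scipy, OpenCV 4.12 (cv2) and the standard library are available. Lean on these libraries where they do the work, as an engineer would, in place of code of your own. Each camera call takes 0.05 s, during which the arm holds its last target. There are 200 camera calls.

## Working session

There is one attempt and no reset: what is moved stays moved. The work goes in short steps, Python scripts to look and compute and a tool call to move; the robot and the scene stay as the last step left them, time stands still between calls to the robot, and variables do not carry over. Pictures are saved under pics/ and viewed, at most 14 in all, crops included, and the job is handed in when it is done.

Besides the shell and the picture viewer there is one more tool, called after "Request:" as name(argument=value, ...) on one line, values as JSON. play_rows: Moves the arm, as the interface text tells. Its arguments: {"type":"object","properties":{"increments":{"type":"array"},"force":{"type":"number"}},"required":["increments"]}

```bash
mkdir -p pics; ls; cat > h.py <<'E'
import numpy as np,cv2
from scipy.spatial.transform import Rotation as Ro
from cell import bot
def cam(n):
    s=bot.read_state(); im,d=bot.capture(n); p=bot.camera_params(n); K=np.array(p["camera_matrix"])
    if n=="wrist":
        T=np.eye(4);T[:3,:3]=Ro.from_euler("xyz",s["ee_rot"]).as_matrix();T[:3,3]=s["position"];T=T@np.array(p["mount"])
    else:
        T=np.eye(4);R=np.array(p["R"]);T[:3,:3]=R.T;T[:3,3]=-R.T@np.array(p["t"])
    return im,d,K,T
def cloud(d,K,T):
    v,u=np.mgrid[:d.shape[0],:d.shape[1]]
    P=np.stack([(u-K[0,2])/K[0,0]*d,(v-K[1,2])/K[1,1]*d,d],-1)
    W=P@T[:3,:3].T+T[:3,3]; W[d==0]=np.nan; return W
def proj(X,K,T):
    c=T[:3,:3].T@(np.array(X)-T[:3,3]); return (K@c)[:2]/c[2]
def save(n,im): cv2.imwrite("pics/"+n,im[...,::-1])
E
python3 - <<'E'
from h import *
print(bot.read_state())
for n in("top","side"):
    im,d,K,T=cam(n); save(n+"0.png",im); np.savez(n+"0.npz",im=im,W=cloud(d,K,T),K=K,T=T); W=cloud(d,K,T)
    print(n,T.round(3).tolist())
    for l in["rail_stand","peg_mid","lever_pad","lever_hinge","cutter_box","box_lid_hinge","board","cutter_a","cutter_b","cutter_c","cutter_d","cutter_e"]:
        r=[(np.round(x["pixel"]).astype(int).tolist(),round(x["confidence"],2)) for x in bot.spot_point(n,l)[:3]]
        print(l,[(p,c,W[p[1],p[0]].round(3).tolist() if 0<=p[1]<400 and 0<=p[0]<640 else 0) for p,c in r])
E
```

```text
pics
{'t': 0.0, 'joint_pos': array([ 1.17160716e+00,  1.31198664e-01,  1.48932427e+00,  2.91916928e-05,
        1.52297205e+00, -8.54216427e-02]), 'dq': array([ 0.00071451, -0.00123966, -0.00057341, -0.00196259,  0.00119627,
       -0.00030675]), 'tau': array([ 5.52809815e-04, -5.69381225e+01, -5.00562644e+01, -4.45437990e-04,
        1.41718818e-02, -3.24832206e-05]), 'position': array([0.18494842, 0.57019314, 0.23019732]), 'ee_rot': array([-3.13969974e+00, -1.91352132e-04,  2.82782353e+00]), 'wrist_force': array([-0.22638508,  0.59592675,  0.14069295]), 'torque': array([ 0.03989489, -0.01611763, -0.01465872]), 'gripper_force': 0.0, 'gripper_width': 0.08538426024791831}
top [[-0.025, -0.993, 0.117, 0.454], [-1.0, 0.025, -0.001, -0.018], [-0.002, -0.117, -0.993, 1.319], [0.0, 0.0, 0.0, 1.0]]
rail_stand [([246, 202], 0.94, [0.581, 0.21, 0.128])]
peg_mid [([245, 202], 0.57, [0.577, 0.206, 0.163]), ([247, 204], 0.19, [0.574, 0.206, 0.132])]
lever_pad [([212, 254], 0.52, [0.43, 0.316, 0.107])]
lever_hinge [([209, 233], 0.66, [0.494, 0.34, 0.053])]
cutter_box [([243, 198], 0.73, [0.588, 0
[... 1343 characters left out ...]
8, 0.01])]
cutter_a [([301, 265], 0.91, [0.583, 0.267, 0.174]), ([296, 238], 0.86, [0.617, 0.153, 0.134]), ([281, 221], 0.55, [0.662, 0.13, 0.171])]
cutter_b [([301, 265], 0.91, [0.583, 0.267, 0.174]), ([296, 238], 0.86, [0.617, 0.153, 0.134]), ([281, 221], 0.55, [0.662, 0.13, 0.171])]
cutter_c [([301, 265], 0.91, [0.583, 0.267, 0.174]), ([296, 238], 0.86, [0.617, 0.153, 0.134]), ([281, 221], 0.55, [0.662, 0.13, 0.171])]
cutter_d [([301, 265], 0.91, [0.583, 0.267, 0.174]), ([296, 238], 0.86, [0.617, 0.153, 0.134]), ([281, 221], 0.55, [0.662, 0.13, 0.171])]
cutter_e [([301, 265], 0.91, [0.583, 0.267, 0.174]), ([296, 238], 0.86, [0.617, 0.153, 0.134]), ([281, 221], 0.55, [0.662, 0.13, 0.171])]
```

View pics/top0.png

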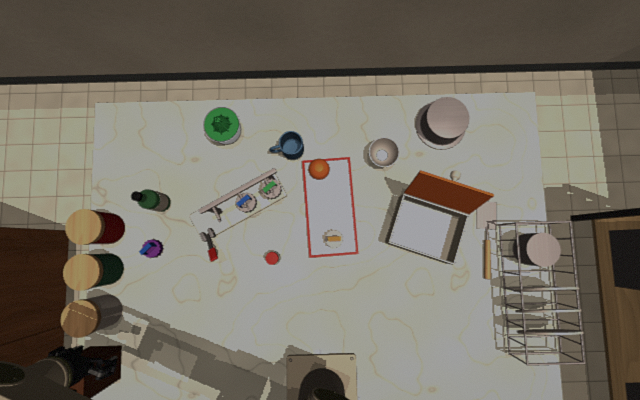

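View pics/side0.png

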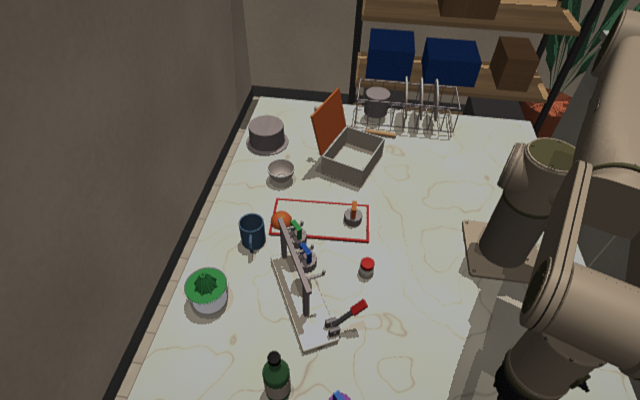

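Top view: rail (210,213)-(278,174) carries blue (245,201) and green (269,187) cutters. Orange cutter is on the board (333,238), the purple decoy at (151,248). The box is at (425,228) with its lid open, and the lever pad is at (212,254).

```bash
python3 - <<'E'
from h import *
def fit(P): 
    c,s,a=cv2.minAreaRect(P[:,:2].astype(np.float32)*1000); return np.round(c,1),np.round(s,1),round(a,1),cv2.boxPoints((c,s,a)).round(0).tolist()
D={n:np.load(n+"0.npz") for n in("top","side")}
for n,z in D.items():
    W=z["W"];im=z["im"];hsv=cv2.cvtColor(im,cv2.COLOR_RGB2HSV)
    print(n)
    x,y,h=W[...,0],W[...,1],W[...,2]
    m=(x>.4)&(x<.75)&(y>.05)&(y<.36)
    P=W[m&(h>.163)&(h<.18)&(hsv[...,1]<60)]; print("railtop",len(P),fit(P),P[:,2].mean())
    P=W[m&(h>.017)&(h<.027)]; print("plate",len(P),fit(P))
    b=(x>.3)&(x<.75)&(y>-.5)&(y<-.12)
    P=W[b&(h>.075)&(h<.092)&(hsv[...,1]<90)]; print("rim",len(P),fit(P))
    P=W[b&(h>.003)&(h<.010)&(hsv[...,1]<60)]; print("floor",len(P),fit(P))
    H=hsv[...,0]; S=hsv[...,1]; V=hsv[...,2]
    P=W[b&(h>.09)&((H<15))&(S>120)]; 
    print("lid",len(P), P[P[:,2]>P[:,2].max()-.02].mean(0).round(3),P.max(0).round(3))
    c=P.mean(0);u,s,vt=np.linalg.svd(P-c,full_matrices=0);print("lidnorm",c.round(3),vt[2].round(3))
    for nm,lo,hi,bx in(("blue",105,125,(.4,.7,.1,.3)),("green",45,80,(.4,.75,.05,.25)),("orange",8,22,(.35,.6,-.15,.1)),("leverred",0,6,(.35,.55,.25,.36)),("jar",0,6,(.35,.5,.05,.2))):
        q=(x>bx[0])&(x<bx[1])&(y>bx[2])&(y<bx[3])&(H>=lo)&(H<=hi)&(S>120)&(h>.025)
        P=W[q]; 
        if len(P)>3: print(nm,len(P),np.median(P,0).round(3),P.min(0).round(3),P.max(0).round(3),fit(P)[:3])
E
```

```text
top
railtop 569 (array([589.7, 216.1]), array([ 62.6, 249.2]), 28.1, [[503.0, 311.0], [621.0, 91.0], [676.0, 121.0], [559.0, 341.0]]) 0.17077501074051948
plate 1255 (array([596.5, 219.4]), array([262.6, 347.6]), 78.4, [[400.0, 126.0], [740.0, 56.0], [793.0, 313.0], [453.0, 383.0]])
rim 519 (array([ 493.4, -339.9]), array([210.9, 167.2]), 70.1, [[379.0, -411.0], [536.0, -468.0], [608.0, -269.0], [451.0, -212.0]])
floor 3458 (array([ 525. , -310.3]), array([379.4, 449.9]), 90.0, [[300.0, -500.0], [750.0, -500.0], [750.0, -121.0], [300.0, -121.0]])
lid 1926 [ 0.604 -0.381  0.235] [ 0.642 -0.269  0.244]
lidnorm [ 0.589 -0.374  0.177] [-0.908  0.327  0.263]
blue 61 [0.582 0.211 0.171] [0.567 0.192 0.156] [0.596 0.228 0.176] (array([581.7, 211.2]), array([12.2, 39.3]), 36.5)
green 52 [0.621 0.137 0.171] [0.606 0.119 0.164] [0.632 0.153 0.178] (array([620.3, 136. ]), array([12.3, 35.4]), 40.6)
orange 55 [ 0.468 -0.05   0.08 ] [ 0.462 -0.069  0.036] [ 0.475 -0.032  0.087] (array([468.8, -50.2]), array([36.8, 13. ]), 88.6)
leverred 88 [0.43  0.316 0.103] [0.412 0.301 0.084] [0.45  0.332 0.116
[... 744 characters left out ...]
.374  0.235] [ 0.642 -0.267  0.245]
lidnorm [ 0.59  -0.366  0.172] [-0.909  0.329  0.256]
blue 102 [0.576 0.22  0.171] [0.566 0.193 0.133] [0.597 0.233 0.178] (array([581.2, 212.6]), array([13.4, 42.3]), 38.3)
green 80 [0.614 0.145 0.171] [0.606 0.119 0.133] [0.635 0.156 0.176] (array([620.4, 137.7]), array([13.2, 39.2]), 35.8)
orange 69 [ 0.467 -0.033  0.079] [ 0.461 -0.067  0.039] [ 0.474 -0.027  0.086] (array([467.1, -47. ]), array([13. , 40.6]), 0.9)
leverred 136 [0.429 0.32  0.102] [0.411 0.306 0.083] [0.447 0.334 0.118] (array([429.1, 319.8]), array([35.9, 22.2]), 23.1)
jar 138 [0.412 0.152 0.056] [0.394 0.13  0.041] [0.429 0.167 0.061] (array([411.9, 149.4]), array([34.7, 36.4]), 4.9)
```

Request:
play_rows(increments=[[0,0,-0.0465,0.0244,-0.0266,-0.0052,-1],[0,0,-0.0465,0.0244,-0.0266,-0.0052,-1],[0,0,-0.0465,0.0244,-0.0266,-0.0052,-1],[0,0,-0.0465,0.0244,-0.0266,-0.0052,-1],[0,0,-0.0465,0.0244,-0.0266,-0.0052,-1],[0,0,-0.0465,0.0244,-0.0266,-0.0052,-1],[0,0,-0.0465,0.0244,-0.0266,-0.0052,-1],[0,0,-0.0465,0.0244,-0.0266,-0.0052,-1],[0,0,-0.0465,0.0244,-0.0266,-0.0052,-1],[0,0,-0.0465,0.0244,-0.0266,-0.0052,-1],[0,0,-0.0465,0.0244,-0.0266,-0.0052,-1],[0,0,-0.0465,0.0244,-0.0266,-0.0052,-1]], force=40)

```text
t: 2.5
position: [0.4202, 0.3144, 0.1814]
ee_rot: [3.141, -0.0, 1.069]
wrist_force: [0.0, 0.6, -0.3]
gripper_width: -0.0002
gripper_force: 0.0
```

Request:
play_rows(increments=[[0,0,-0.0465,0,0,0,-1],[0,0,-0.0465,0,0,0,-1],[0,0,-0.0465,0,0,0,-1],[0,0,-0.0465,0,0,0,-1],[0,0,0,0,0,0,-1],[0,0,0,0,0,0,-1]])

```text
t: 3.1
position: [0.4194, 0.3154, 0.1814]
ee_rot: [-3.142, -0.0, 0.495]
wrist_force: [0.3, -0.3, -0.3]
gripper_width: 0.0001
gripper_force: 0.0
```

```bash
python3 - <<'E'
from h import *
s=bot.read_state();print(s["position"],s["ee_rot"],s["joint_pos"])
im,d,K,T=cam("wrist");save("w1.png",im);print(T.round(3).tolist())
W=cloud(d,K,T)
for l in("lever_pad","lever_hinge"):print(l,[(x["pixel"],x["confidence"],W[int(x["pixel"][1]),int(x["pixel"][0])]) for x in bot.spot_point("wrist",l)[:2]])
E
```

```text
[0.41942544 0.31537073 0.18141803] [-3.14157122e+00 -8.87878715e-05  4.94918190e-01] [ 5.46988210e-01 -4.48411856e-02  1.76007188e+00  1.69571814e-05
  1.42627218e+00  1.62286390e+00]
[[0.475, -0.837, -0.271, 0.489], [-0.88, -0.452, -0.146, 0.353], [-0.0, 0.307, -0.952, 0.323], [0.0, 0.0, 0.0, 1.0]]
lever_pad [([329.8, 200.3], 0.64, array([0.43054966, 0.31682952, 0.10285726])), ([576.5, 76.3], 0.29, array([0.57041914, 0.23209815, 0.12869048]))]
lever_hinge [([326.7, 102.8], 0.78, array([0.48982727, 0.35102509, 0.04676954]))]
```

View pics/w1.png

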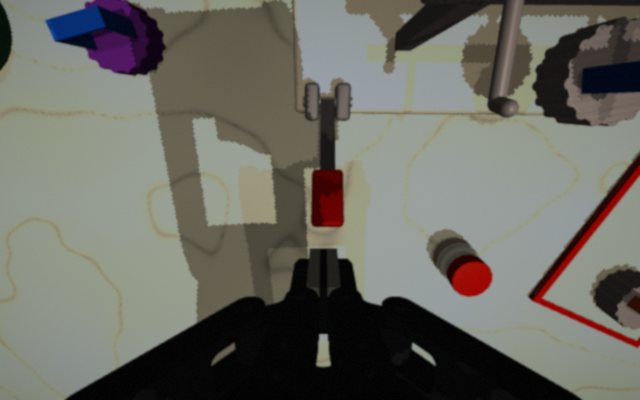

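Wrist view: the red pad is centred at (328,200) and the closed fingers at (323,255), in line with the lever. Next I push it down.

Request:
play_rows(increments=[[0,0,0,0,0,-0.02,-1],[0,0,0,0,0,-0.02,-1],[0,0,0,0,0,-0.02,-1],[0,0,0,0,0,-0.015,-1],[0,0,0,0,0,-0.015,-1],[0,0,0,0,0,-0.015,-1],[0,0,0,0,0,-0.015,-1],[0,0,0,0,0,-0.015,-1],[0,0,0,0,0,-0.015,-1],[0,0,0,0,0,-0.015,-1],[0,0,0,0,0,-0.012,-1],[0,0,0,0,0,0,-1]])

```text
t: 4.45
position: [0.4192, 0.3153, 0.0404]
ee_rot: [3.141, 0.001, 0.491]
wrist_force: [-6.6, -4.6, 12.4]
gripper_width: 0.0001
gripper_force: 6.4
```

Request:
play_rows(increments=[[0,0,0,0,0,-0.003,-1],[0,0,0,0,0,-0.003,-1],[0,0,0,0,0,0,-1],[0,0,0,0,0,0,-1],[0,0,0,0,0,0,-1]])

```text
t: 4.95
position: [0.4195, 0.3155, 0.0392]
ee_rot: [3.141, 0.001, 0.491]
wrist_force: [-24.8, -15.7, 51.0]
gripper_width: -0.0002
gripper_force: 27.2
```

Request:
play_rows(increments=[[0,0,0,0,0,0.055,-1],[0,0,0,0,0,0.055,-1],[0,0,0,0,0,0.055,-1],[0,0,0,0,0,0.055,-1],[0,0,0,0,0,0.055,0.5],[0,0,0,0.0336,-0.0408,0,0.5],[0,0,0,0.0336,-0.0408,0,0.5],[0,0,0,0.0336,-0.0408,0,0.5],[0,0,0,0.0336,-0.0408,0,0.5],[0,0,0,0,0,0,0.5]])

```text
t: 5.95
position: [0.5296, 0.1807, 0.2539]
ee_rot: [3.14, 0.0, 0.486]
wrist_force: [-0.0, -0.0, -0.4]
gripper_width: 0.0642
gripper_force: 0.0
```

```bash
python3 - <<'E'
from h import *
s=bot.read_state();print(s["position"],s["ee_rot"],s["gripper_width"])
im,d,K,T=cam("wrist");save("w2.png",im);W=cloud(d,K,T)
hsv=cv2.cvtColor(im,cv2.COLOR_RGB2HSV);H,S=hsv[...,0],hsv[...,1]
x,y,h=W[...,0],W[...,1],W[...,2]
for nm,lo,hi,cx,cy in(("blue",105,125,.58,.2135),("green",45,80,.62,.1385)):
    q=(abs(x-cx)<.045)&(abs(y-cy)<.045)&(H>=lo)&(H<=hi)&(S>100)&(h>.15)&(h<.19)
    P=W[q];print(nm,len(P))
    P=P[P[:,2]>np.median(P[:,2])-.004];print(P.mean(0).round(4),cv2.minAreaRect(P[:,:2].astype(np.float32)*1000))
q=(x>.35)&(x<.47)&(y>.28)&(y<.36)&((H<8)|(H>172))&(S>120);P=W[q];print("lever",len(P),P.mean(0) if len(P) else 0)
# other cutters on rail? side check of the lever
im,d,K,T=cam("side");W=cloud(d,K,T);hsv=cv2.cvtColor(im,cv2.COLOR_RGB2HSV)
x,y=W[...,0],W[...,1];q=(x>.35)&(x<.47)&(y>.28)&(y<.36)&(hsv[...,0]<8)&(hsv[...,1]>120);P=W[q];print("lever side",len(P),np.median(P,0) if len(P) else 0)
E
```

```text
[0.5295834  0.18070584 0.25394423] [3.13984374e+00 3.36793798e-04 4.85827513e-01] 0.06418536416186975
blue 1166
[0.5827 0.2124 0.1708] ((582.373046875, 212.3490447998047), (14.60739803314209, 39.602760314941406), 39.4130744934082)
green 1331
[0.6214 0.1376 0.1707] ((621.2677612304688, 137.08013916015625), (14.818115234375, 40.450782775878906), 39.33851623535156)
lever 696 [0.41559021 0.30884678 0.03745421]
lever side 131 [0.41234299 0.31195194 0.03987462]
```

View pics/w2.png

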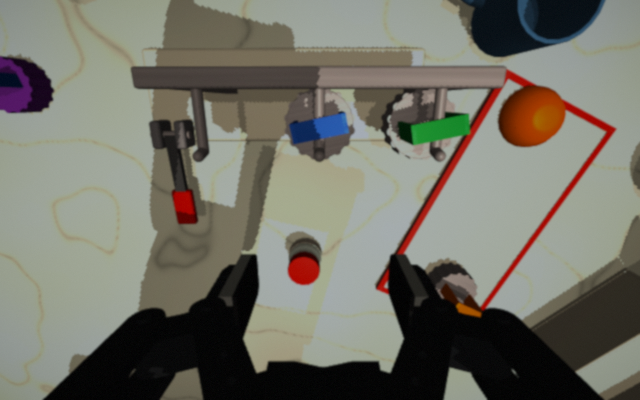

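Wrist view: blue strap at (319,127) and green strap at (434,127), both turned about 39° against the rail's 28°. The lever at (184,205) is down. I go for blue.

Request:
play_rows(increments=[[0,0,0.0322,0.0315,0.019,0,0.3],[0,0,0.0322,0.0315,0.019,0,0.3],[0,0,0,0,0,0,0.3],[0,0,0,0,0,-0.0381,0.3],[0,0,0,0,0,-0.0381,0.3],[0,0,0,0,0,-0.0381,0.3],[0,0,0,0,0,-0.0381,0.3],[0,0,0,0,0,0,0.3]])

```text
t: 6.85
position: [0.5729, 0.2151, 0.1275]
ee_rot: [-3.138, 0.008, 0.693]
wrist_force: [-0.0, -1.2, -1.3]
gripper_width: 0.0557
gripper_force: 0.1
```

Request:
play_rows(increments=[[0,0,0,0.0085,-0.005,0.004,0.3],[0,0,0,0,0,0,0.3],[0,0,0,0,0,0,0.3]])

```text
t: 7.15
position: [0.5859, 0.2116, 0.1392]
ee_rot: [3.14, -0.004, 0.692]
wrist_force: [-1.2, -0.2, 0.5]
gripper_width: 0.0556
gripper_force: 0.0
```

Request:
play_rows(increments=[[0,0,0,0,0,0,0.3],[0,0,0,0,0,0,0.3],[0,0,0,0,0,0,0.3]])

```text
t: 7.45
position: [0.5842, 0.2112, 0.1366]
ee_rot: [3.141, -0.0, 0.693]
wrist_force: [-0.7, 0.0, 0.2]
gripper_width: 0.0559
gripper_force: 0.0
```

Request:
play_rows(increments=[[0,0,0,-0.005,0,-0.004,0.3],[0,0,0,0,0,0,0.3],[0,0,0,0,0,0,-1],[0,0,0,0,0,0,-1],[0,0,0,0,0,0,-1],[0,0,0,0,0,0,-1]], force=30)

```text
t: 8.05
position: [0.5802, 0.2111, 0.1331]
ee_rot: [3.142, -0.0, 0.693]
wrist_force: [0.4, -0.6, 0.9]
gripper_width: 0.0419
gripper_force: 29.7
```

Request:
play_rows(increments=[[0,0,0,0,0,0.012,-1],[0,0,0,0,0,0.012,-1],[0,0,0,0,0,0,-1],[0,0,0,0,0,0,-1]])

```text
t: 8.45
position: [0.5806, 0.2114, 0.1532]
ee_rot: [3.141, -0.001, 0.693]
wrist_force: [-0.4, 0.6, -0.8]
gripper_width: 0.0421
gripper_force: 29.6
```

Request:
play_rows(increments=[[0,0,0,-0.0176,-0.0094,0,-1],[0,0,0,-0.0176,-0.0094,0,-1],[0,0,0,-0.0176,-0.0094,0,-1],[0,0,0,-0.0176,-0.0094,0,-1],[0,0,0,-0.01,-0.005,0.03,-1],[0,0,0,0,0,0.05,-1],[0,0,0,0,0,0,-1],[0,0,0,0,0,0,-1]])

```text
t: 9.25
position: [0.5166, 0.1773, 0.2175]
ee_rot: [3.14, -0.003, 0.693]
wrist_force: [-0.6, 1.1, -1.3]
gripper_width: 0.0419
gripper_force: 29.8
```

Request:
play_rows(increments=[[0,0,0.014,-0.0055,-0.0597,0,-1],[0,0,0.014,-0.0055,-0.0597,0,-1],[0,0,0.014,-0.0055,-0.0597,0,-1],[0,0,0.014,-0.0055,-0.0597,0,-1],[0,0,0.014,-0.0055,-0.0597,0,-1],[0,0,0.014,-0.0055,-0.0597,0,-1],[0,0,0.014,-0.0055,-0.0597,0,-1],[0,0,0.014,-0.0055,-0.0597,0,-1],[0,0,0.014,-0.0055,-0.0597,0,-1],[0,0,0.014,-0.0055,-0.0597,0,-1],[0,0,0.014,-0.0055,-0.0597,0,-1],[0,0,0.014,-0.0055,-0.0597,0,-1]])

```text
t: 10.45
position: [0.4618, -0.3973, 0.2139]
ee_rot: [-3.139, -0.001, 1.222]
wrist_force: [0.6, 0.5, -0.5]
gripper_width: 0.0421
gripper_force: 29.8
```

Request:
play_rows(increments=[[0,0,0,0,0,0,-1],[0,0,0,0,0,0,-1],[0,0,0,0,0,0,-1],[0,0,0,0,0,0,-1]])

```text
t: 10.85
position: [0.4633, -0.3946, 0.2158]
ee_rot: [-3.141, -0.001, 1.222]
wrist_force: [-0.5, 0.1, -0.0]
gripper_width: 0.0407
gripper_force: 30.0
```

```bash
python3 - <<'E'
from h import *
s=bot.read_state();print(s["position"],s["ee_rot"],s["gripper_width"],s["joint_pos"])
im,d,K,T=cam("wrist");
C=np.array([.490,-.339]);bx=np.array([.94,-.342]);by=np.array([.342,.94])
for a,b in((-80,-105),(-80,105),(80,105),(80,-105),(-75,-100),(-75,100),(75,100),(75,-100)):
    p=C+a/1e3*bx+b/1e3*by;u=proj([*p,.085],K,T);cv2.circle(im,tuple(int(i) for i in u),3,(255,0,0),-1)
save("w3.png",im)
E
```

```text
[ 0.46334309 -0.3945788   0.21577325] [-3.14091158e+00 -6.09640066e-04  1.22195183e+00] 0.04068155265033906 [-7.89802507e-01  1.61400211e-01  1.48245372e+00  2.61317888e-04
  1.49861485e+00 -4.40977183e-01]
```

View pics/w3.png

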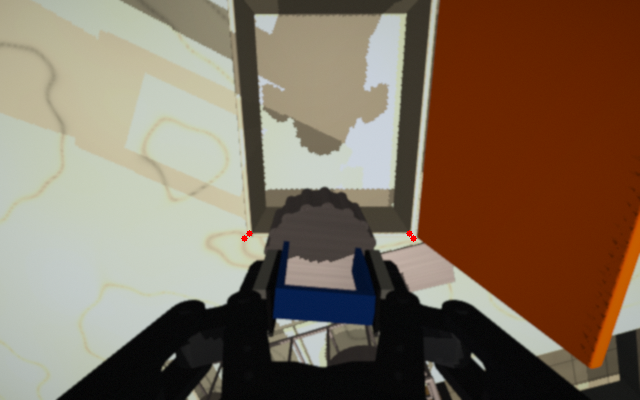

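The dots at (248,235) and (412,235) sit on the rim corners, so the box pose holds. The blue cutter hangs well above its slot, so I lower it.

Request:
play_rows(increments=[[0,0,0,0,0,-0.0425,-1],[0,0,0,0,0,-0.0425,-1],[0,0,0,0,0,-0.0425,-1],[0,0,0,0,0,-0.0425,-1],[0,0,0,0,0,-0.035,-1],[0,0,0,0,0,0,-1],[0,0,0,0,0,0,-1],[0,0,0,0,0,-0.003,-1],[0,0,0,0,0,0,-1],[0,0,0,0,0,0,-1]])

```text
t: 11.9
position: [0.4638, -0.3968, 0.0515]
ee_rot: [3.139, 0.001, 1.221]
wrist_force: [0.5, 0.1, -1.3]
gripper_width: 0.0411
gripper_force: 30.4
```

Request:
play_rows(increments=[[0,0,0,0,0,-0.008,-1],[0,0,0,0,0,-0.003,-1],[0,0,0,0,0,-0.003,-1],[0,0,0,0,0,0,-1],[0,0,0,0,0,0,-1],[0,0,0,0,0,0,-1]])

```text
t: 12.5
position: [0.4626, -0.3961, 0.0389]
ee_rot: [-3.141, 0.0, 1.22]
wrist_force: [-3.7, 1.4, 4.8]
gripper_width: 0.0405
gripper_force: 30.0
```

Request:
play_rows(increments=[[0,0,0,0,0,0,0.1],[0,0,0,0,0,0,0.3],[0,0,0,0,0,0,0.3],[0,0,0,0,0,0.02,0.3],[0,0,0,0,0,0.04,0.3],[0,0,0,0,0,0.055,0.3],[0,0,0,0,0,0.055,0.3],[0,0,0,0,0,0.055,0.3]])

```text
t: 13.3
position: [0.4629, -0.3958, 0.2218]
ee_rot: [3.141, 0.0, 1.221]
wrist_force: [1.3, -0.3, -0.4]
gripper_width: 0.0557
gripper_force: 0.0
```

Request:
play_rows(increments=[[0,0,-0.0142,0.0107,0.0524,0.0035,0.3],[0,0,-0.0142,0.0107,0.0524,0.0035,0.3],[0,0,-0.0142,0.0107,0.0524,0.0035,0.3],[0,0,-0.0142,0.0107,0.0524,0.0035,0.3],[0,0,-0.0142,0.0107,0.0524,0.0035,0.3],[0,0,-0.0142,0.0107,0.0524,0.0035,0.3],[0,0,-0.0142,0.0107,0.0524,0.0035,0.3],[0,0,-0.0142,0.0107,0.0524,0.0035,0.3],[0,0,-0.0142,0.0107,0.0524,0.0035,0.3],[0,0,-0.0142,0.0107,0.0524,0.0035,0.3],[0,0,-0.0142,0.0107,0.0524,0.0035,0.3],[0,0,-0.0142,0.0107,0.0524,0.0035,0.3]])

```text
t: 14.5
position: [0.5659, 0.1089, 0.254]
ee_rot: [3.141, -0.001, 0.683]
wrist_force: [0.9, -0.1, 0.4]
gripper_width: 0.0557
gripper_force: 0.0
```

Request:
play_rows(increments=[[0,0,0,0,0,0,0.3],[0,0,0,0,0,0,0.3],[0,0,0,0,0,0,0.3]])

```text
t: 14.8
position: [0.5657, 0.1063, 0.2528]
ee_rot: [3.141, -0.0, 0.685]
wrist_force: [0.1, -0.8, 0.1]
gripper_width: 0.0558
gripper_force: 0.0
```

```bash
python3 - <<'E'
from h import *
s=bot.read_state();print(s["position"],s["ee_rot"],s["gripper_width"])
im,d,K,T=cam("wrist");W=cloud(d,K,T)
hsv=cv2.cvtColor(im,cv2.COLOR_RGB2HSV);H,S=hsv[...,0],hsv[...,1]
x,y,h=W[...,0],W[...,1],W[...,2]
q=(abs(x-.62)<.05)&(abs(y-.1385)<.05)&(H>=45)&(H<=80)&(S>100)&(h>.15)&(h<.19)
P=W[q];P=P[P[:,2]>np.median(P[:,2])-.004];print(len(P),P.mean(0).round(4),cv2.minAreaRect(P[:,:2].astype(np.float32)*1000))
E
```

```text
[0.56565853 0.10630074 0.25282226] [ 3.14099623e+00 -3.77942418e-05  6.85243034e-01] 0.05575196735053436
1166 [0.6214 0.1372 0.1708] ((621.4140014648438, 136.73065185546875), (14.24616527557373, 39.46626281738281), 40.122623443603516)
```

Request:
play_rows(increments=[[0,0,0,0.0221,0.0122,0,0.3],[0,0,0,0.0221,0.0122,0,0.3],[0,0,0,0.0221,0.0122,0,0.3],[0,0,0,0,0,0,0.3],[0,0,0,0,0,0,0.3],[0,0,0,0,0,-0.0375,0.3],[0,0,0,0,0,-0.0375,0.3],[0,0,0,0,0,-0.0375,0.3],[0,0,0,0,0,-0.0375,0.3],[0,0,0,0,0,0,0.3],[0,0,0,0,0,0,0.3],[0,0,0,0,0,0,0.3]])

```text
t: 16.05
position: [0.62, 0.1361, 0.135]
ee_rot: [3.14, -0.003, 0.685]
wrist_force: [-0.5, -0.3, 1.3]
gripper_width: 0.0556
gripper_force: 0.0
```

Request:
play_rows(increments=[[0,0,0,0,0,-0.0015,0.3],[0,0,0,0,0,0,-1],[0,0,0,0,0,0,-1],[0,0,0,0,0,0,-1],[0,0,0,0,0,0,-1]], force=30)

```text
t: 16.55
position: [0.6197, 0.1363, 0.1326]
ee_rot: [3.14, -0.002, 0.685]
wrist_force: [-0.5, -1.1, 6.3]
gripper_width: 0.0396
gripper_force: 34.7
```

Request:
play_rows(increments=[[0,0,0,0,0,0.012,-1],[0,0,0,0,0,0.012,-1],[0,0,0,0,0,0,-1],[0,0,0,0,0,0,-1]])

```text
t: 16.95
position: [0.6191, 0.1364, 0.1508]
ee_rot: [3.141, -0.001, 0.685]
wrist_force: [0.6, -1.1, -1.1]
gripper_width: 0.0395
gripper_force: 34.2
```

Request:
play_rows(increments=[[0,0,0,-0.0176,-0.0094,0,-1],[0,0,0,-0.0176,-0.0094,0,-1],[0,0,0,-0.0176,-0.0094,0,-1],[0,0,0,-0.0176,-0.0094,0,-1],[0,0,0,-0.01,-0.005,0.03,-1],[0,0,0,0,0,0.05,-1],[0,0,0,0,0,0,-1],[0,0,0,0,0,0,-1]])

```text
t: 17.75
position: [0.5552, 0.1023, 0.2153]
ee_rot: [3.14, -0.002, 0.685]
wrist_force: [-0.8, -0.2, -0.9]
gripper_width: 0.0395
gripper_force: 34.2
```

Request:
play_rows(increments=[[0,0,0.0142,-0.0073,-0.0458,0,-1],[0,0,0.0142,-0.0073,-0.0458,0,-1],[0,0,0.0142,-0.0073,-0.0458,0,-1],[0,0,0.0142,-0.0073,-0.0458,0,-1],[0,0,0.0142,-0.0073,-0.0458,0,-1],[0,0,0.0142,-0.0073,-0.0458,0,-1],[0,0,0.0142,-0.0073,-0.0458,0,-1],[0,0,0.0142,-0.0073,-0.0458,0,-1],[0,0,0.0142,-0.0073,-0.0458,0,-1],[0,0,0.0142,-0.0073,-0.0458,0,-1],[0,0,0.0142,-0.0073,-0.0458,0,-1],[0,0,0.0142,-0.0073,-0.0458,0,-1]])

```text
t: 18.95
position: [0.4832, -0.3382, 0.2118]
ee_rot: [-3.138, -0.001, 1.222]
wrist_force: [0.6, -0.2, 0.1]
gripper_width: 0.0396
gripper_force: 34.1
```

Request:
play_rows(increments=[[0,0,0,0,0,0,-1],[0,0,0,0,0,0,-1],[0,0,0,0,0,0,-1]])

```text
t: 19.25
position: [0.4841, -0.3363, 0.2128]
ee_rot: [-3.139, -0.001, 1.221]
wrist_force: [0.6, 1.5, -0.6]
gripper_width: 0.0394
gripper_force: 34.1
```

```bash
python3 - <<'E'
from h import *
s=bot.read_state();print(s["position"],s["ee_rot"],s["gripper_width"])
im,d,K,T=cam("wrist");save("w4.png",im);im,d,K,T=cam("top");W=cloud(d,K,T)
C=np.array([.490,-.339]);bx=np.array([.94,-.342]);by=np.array([.342,.94])
b=W[...,:2]-C;X=b@bx;Y=b@by
hsv=cv2.cvtColor(im,cv2.COLOR_RGB2HSV);H,S=hsv[...,0],hsv[...,1]
q=(abs(X)<.07)&(abs(Y)<.1)&(H>100)&(H<128)&(S>110)
print("blue",q.sum(),X[q].mean(),Y[q].mean(),np.median(W[...,2][q]))
x,y=W[...,0],W[...,1]
q=(x>.35)&(x<.65)&(y>-.15)&(y<.06)&(H>=8)&(H<=22)&(S>120)&(W[...,2]>.06)
P=W[q];print("orange",len(P),P.mean(0),cv2.minAreaRect(P[:,:2].astype(np.float32)*1000) if len(P) else 0)
E
```

```text
[ 0.48413318 -0.3362535   0.21284088] [-3.13945473e+00 -1.20079702e-03  1.22055334e+00] 0.03941911002350058
blue 3 0.01571090433760866 0.028374801645176643 0.3625727854195977
orange 56 [ 0.46739457 -0.05117493  0.07981084] ((468.34405517578125, -50.2720832824707), (36.959625244140625, 12.221185684204102), 88.79042053222656)
```

View pics/w4.png

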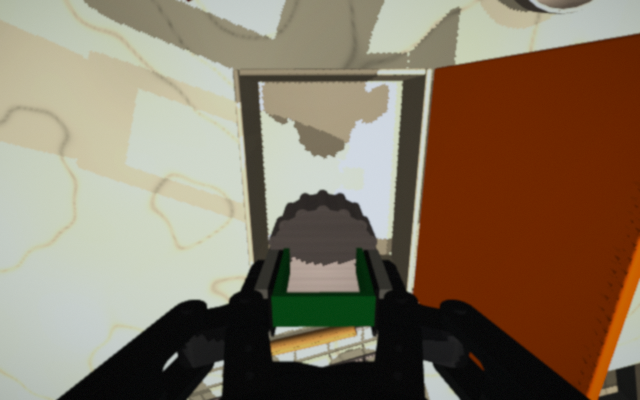

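The green cutter at (322,305) hangs between the box walls. Lower it into the middle slot.

Request:
play_rows(increments=[[0,0,0,0,0,-0.0415,-1],[0,0,0,0,0,-0.0415,-1],[0,0,0,0,0,-0.0415,-1],[0,0,0,0,0,-0.0415,-1],[0,0,0,0,0,-0.0405,-1],[0,0,0,0,0,0,-1],[0,0,0,0,0,0,-1],[0,0,0,0,0,-0.004,-1],[0,0,0,0,0,-0.003,-1],[0,0,0,0,0,-0.002,-1],[0,0,0,0,0,0,-1],[0,0,0,0,0,0,-1]])

```text
t: 20.55
position: [0.4845, -0.3376, 0.0422]
ee_rot: [3.141, 0.0, 1.22]
wrist_force: [-0.0, -0.1, -0.1]
gripper_width: 0.0395
gripper_force: 34.0
```

Request:
play_rows(increments=[[0,0,0,0,0,-0.0025,-1],[0,0,0,0,0,-0.0025,-1],[0,0,0,0,0,0,-1],[0,0,0,0,0,0,-1]])

```text
t: 20.95
position: [0.4844, -0.3376, 0.0379]
ee_rot: [3.142, 0.0, 1.22]
wrist_force: [-0.2, 0.7, 0.3]
gripper_width: 0.0396
gripper_force: 34.0
```

Request:
play_rows(increments=[[0,0,0,0,0,-0.0025,-1],[0,0,0,0,0,0,-1],[0,0,0,0,0,0,-1]])

```text
t: 21.25
position: [0.4844, -0.3377, 0.0378]
ee_rot: [-3.141, 0.0, 1.221]
wrist_force: [-8.5, 4.9, 17.6]
gripper_width: 0.0396
gripper_force: 35.9
```

Contact: the cutter is on the floor. Release and go to the orange cutter.

Request:
play_rows(increments=[[0,0,0,0,0,0.002,-0.02],[0,0,0,0,0,0,0.3],[0,0,0,0,0,0,0.3],[0,0,0,0,0,0.02,0.3],[0,0,0,0,0,0.04,0.3],[0,0,0,0,0,0.055,0.3],[0,0,0,0,0,0.055,0.3],[0,0,0,0,0,0.05,0.3]])

```text
t: 22.05
position: [0.4845, -0.3375, 0.217]
ee_rot: [3.14, 0.001, 1.221]
wrist_force: [0.8, -1.0, -0.0]
gripper_width: 0.0556
gripper_force: 0.0
```

Request:
play_rows(increments=[[0,0,-0.0395,-0.005,0.0352,0,0.5],[0,0,-0.0395,-0.005,0.0352,0,0.5],[0,0,-0.0395,-0.005,0.0352,0,0.5],[0,0,-0.0395,-0.005,0.0352,0,0.5],[0,0,-0.0395,-0.005,0.0352,0,0.5],[0,0,-0.0395,-0.005,0.0352,0,0.5],[0,0,-0.0395,-0.005,0.0352,0,0.5],[0,0,-0.0395,-0.005,0.0352,0,0.5],[0,0,-0.0395,-0.005,0.0352,0,0.5],[0,0,-0.0395,-0.005,0.0352,0,0.5],[0,0,0,0,0,0,0.5],[0,0,0,0,0,0,0.5]])

```text
t: 23.25
position: [0.4446, -0.0557, 0.2144]
ee_rot: [3.141, -0.001, -0.017]
wrist_force: [0.2, -0.9, 0.1]
gripper_width: 0.0639
gripper_force: 0.0
```

```bash
python3 - <<'E'
from h import *
s=bot.read_state();print(s["position"],s["ee_rot"],s["gripper_width"])
im,d,K,T=cam("wrist");save("w5.png",im);W=cloud(d,K,T)
hsv=cv2.cvtColor(im,cv2.COLOR_RGB2HSV);H,S=hsv[...,0],hsv[...,1]
x,y,h=W[...,0],W[...,1],W[...,2]
q=(x>.35)&(x<.57)&(y>-.16)&(y<.1)&(H>=6)&(H<=24)&(S>100)&(h>.07)&(h<.09)
P=W[q];print(len(P),P.mean(0).round(4),cv2.minAreaRect(P[:,:2].astype(np.float32)*1000) if len(P) else 0)
E
```

```text
[ 0.44461346 -0.05565869  0.21443148] [ 3.14093991e+00 -1.39680025e-03 -1.66978309e-02] 0.06390349063243277
716 [ 0.4688 -0.0487  0.0787] ((468.4991149902344, -48.75029754638672), (14.448760986328125, 39.86130142211914), 1.7556257247924805)
```

View pics/w5.png

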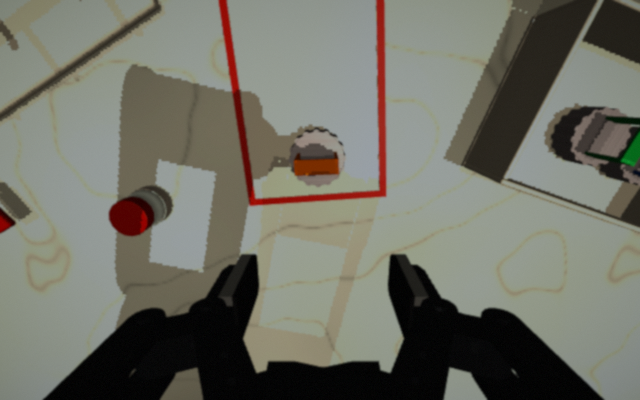

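The wrist view shows the orange strap at (316,164), green standing in the box at (620,140). Orange is where measured.

Request:
play_rows(increments=[[0,0,0.015,0.0299,0.0086,0,0.3],[0,0,0,0,0,-0.0415,0.3],[0,0,0,0,0,-0.0415,0.3],[0,0,0,0,0,-0.0415,0.3],[0,0,0,0,0,-0.0415,0.3],[0,0,0,0,0,-0.03,0.3],[0,0,0,0,0,-0.012,0.3],[0,0,0,0,0,0,0.3],[0,0,0,0,0,0,0.3],[0,0,0,0,0,0,0.3]])

```text
t: 24.3
position: [0.4698, -0.0495, 0.0489]
ee_rot: [3.141, -0.003, 0.027]
wrist_force: [0.4, 0.7, 0.7]
gripper_width: 0.0554
gripper_force: 0.0
```

Request:
play_rows(increments=[[0,0,0,0,0,-0.008,0.3],[0,0,0,0,0,0,0.3],[0,0,0,0,0,0,-1],[0,0,0,0,0,0,-1],[0,0,0,0,0,0,-1],[0,0,0,0,0,0,-1]], force=30)

```text
t: 24.9
position: [0.4684, -0.0489, 0.0408]
ee_rot: [3.142, -0.0, 0.027]
wrist_force: [0.8, -0.1, 0.4]
gripper_width: 0.0393
gripper_force: 30.4
```

Request:
play_rows(increments=[[0,0,0,0,0,0.03,-1],[0,0,0,0,0,0.05,-1],[0,0,0,0,0,0.06,-1],[0,0,0,0,0,0.06,-1],[0,0,0,0,0,0.02,-1],[0,0,0,0,0,0,-1],[0,0,0,0,0,0,-1]])

```text
t: 25.6
position: [0.468, -0.0489, 0.2158]
ee_rot: [-3.141, 0.001, 0.027]
wrist_force: [0.1, 1.0, -1.2]
gripper_width: 0.0399
gripper_force: 30.5
```

Request:
play_rows(increments=[[0,0,0.038,0.0048,-0.0288,0,-1],[0,0,0.038,0.0048,-0.0288,0,-1],[0,0,0.038,0.0048,-0.0288,0,-1],[0,0,0.038,0.0048,-0.0288,0,-1],[0,0,0.038,0.0048,-0.0288,0,-1],[0,0,0.038,0.0048,-0.0288,0,-1],[0,0,0.038,0.0048,-0.0288,0,-1],[0,0,0.038,0.0048,-0.0288,0,-1],[0,0,0.038,0.0048,-0.0288,0,-1],[0,0,0.038,0.0048,-0.0288,0,-1],[0,0,0,0,0,0,-1],[0,0,0,0,0,0,-1]])

```text
t: 26.8
position: [0.5055, -0.2788, 0.2139]
ee_rot: [-3.137, -0.001, 1.217]
wrist_force: [-0.3, -0.4, -1.2]
gripper_width: 0.0394
gripper_force: 30.6
```

Request:
play_rows(increments=[[0,0,0,0,0,0,-1],[0,0,0,0,0,0,-1]])

```text
t: 27.0
position: [0.5065, -0.2783, 0.216]
ee_rot: [-3.14, -0.0, 1.22]
wrist_force: [0.2, -0.3, 0.2]
gripper_width: 0.04
gripper_force: 30.6
```

```bash
python3 - <<'E'
from h import *
s=bot.read_state();print(s["position"],s["ee_rot"],s["gripper_width"])
for n in("top","side"):
    im,d,K,T=cam(n);W=cloud(d,K,T)
    C=np.array([.490,-.339]);bx=np.array([.94,-.342]);by=np.array([.342,.94])
    b=W[...,:2]-C;X=b@bx;Y=b@by
    hsv=cv2.cvtColor(im,cv2.COLOR_RGB2HSV);H,S=hsv[...,0],hsv[...,1]
    for c,lo,hi in(("blue",100,128),("green",45,80)):
        q=(abs(X)<.07)&(abs(Y)<.1)&(H>lo)&(H<hi)&(S>110)&(W[...,2]<.1)
        print(n,c,q.sum(),X[q].mean(),Y[q].mean(),W[...,2][q].max() if q.any() else 0)
E
```

```text
[ 0.50646985 -0.2783139   0.21598165] [-3.14048140e+00 -4.62284058e-04  1.22027803e+00] 0.04003361533878591
top blue 36 -0.013952397953888881 -0.05960002867411091 0.08153593791881764
top green 0 nan nan 0
side blue 46 -0.006735162749073462 -0.06059851192864354 0.08189518457680689
side green 26 -0.008905282979342906 0.0007456037949228819 0.08240684109117835<stdin>:10: RuntimeWarning: Mean of empty slice.
  ret = ret.dtype.type(ret / rcount)
```

Request:
play_rows(increments=[[0,0,0,0,0,-0.0415,-1],[0,0,0,0,0,-0.0415,-1],[0,0,0,0,0,-0.0415,-1],[0,0,0,0,0,-0.0415,-1],[0,0,0,0,0,-0.0405,-1],[0,0,0,0,0,0,-1],[0,0,0,0,0,-0.005,-1],[0,0,0,0,0,-0.004,-1],[0,0,0,0,0,-0.003,-1],[0,0,0,0,0,0,-1],[0,0,0,0,0,0,-1],[0,0,0,0,0,0,-1]])

```text
t: 28.3
position: [0.507, -0.2796, 0.0424]
ee_rot: [3.141, 0.0, 1.221]
wrist_force: [-0.6, -0.0, -0.5]
gripper_width: 0.0398
gripper_force: 30.7
```

Request:
play_rows(increments=[[0,0,0,0,0,-0.0025,-1],[0,0,0,0,0,0,-1],[0,0,0,0,0,0,-1],[0,0,0,0,0,0,-1]])

```text
t: 28.7
position: [0.5067, -0.2794, 0.0398]
ee_rot: [-3.142, -0.0, 1.221]
wrist_force: [-0.3, 0.1, -1.2]
gripper_width: 0.0394
gripper_force: 30.7
```

Request:
play_rows(increments=[[0,0,0,0,0,-0.0025,-1],[0,0,0,0,0,-0.001,-1],[0,0,0,0,0,0,-1],[0,0,0,0,0,0,-1]])

```text
t: 29.1
position: [0.5071, -0.2796, 0.0378]
ee_rot: [3.141, 0.0, 1.221]
wrist_force: [-1.4, 1.0, 4.5]
gripper_width: 0.0394
gripper_force: 31.4
```

Request:
play_rows(increments=[[0,0,0,0,0,0.001,-0.02],[0,0,0,0,0,0,0.3],[0,0,0,0,0,0,0.3],[0,0,0,0,0,0.02,0.3],[0,0,0,0,0,0.04,0.3],[0,0,0,0,0,0.055,0.3],[0,0,0,0,0,0.055,0.3],[0,0,0,0,0,0.055,0],[0,0,0,0,0,0.055,-1],[0,0,0,0,0,0.05,-1],[0,0,0,0,0,0,-1],[0,0,0,0,0,0,-1]])

```text
t: 30.3
position: [0.5073, -0.2798, 0.3046]
ee_rot: [3.137, 0.001, 1.221]
wrist_force: [-0.2, -0.4, -0.9]
gripper_width: 0.0002
gripper_force: 0.0
```

```bash
python3 - <<'E'
from h import *
s=bot.read_state();print(s["position"])
C=np.array([.490,-.339]);bx=np.array([.94,-.342]);by=np.array([.342,.94])
for n in("top","side"):
    im,d,K,T=cam(n);W=cloud(d,K,T)
    b=W[...,:2]-C;X=b@bx;Y=b@by;Z=W[...,2]
    hsv=cv2.cvtColor(im,cv2.COLOR_RGB2HSV);H,S=hsv[...,0],hsv[...,1]
    for c,lo,hi in(("blue",100,128),("green",45,80),("orange",8,22)):
        q=(abs(X)<.06)&(abs(Y)<.1)&(H>lo)&(H<hi)&(S>110)&(Z<.1)
        print(n,c,q.sum(),X[q].mean().round(3),Y[q].mean().round(3),Z[q].max() if q.any() else 0)
    q=(X>.08)&(X<.30)&(abs(Y)<.2)&(Z>.03)
    for y0 in np.arange(-.2,.2,.05):
        r=q&(Y>y0)&(Y<y0+.05)
        if r.any(): print(round(y0,2),r.sum(),"x",X[r].min().round(3),X[r].max().round(3),"z",Z[r].max().round(3), "beyond .16:",Z[r&(X>.16)].max().round(3) if (r&(X>.16)).any() else 0)
    save(n+"6.png",cv2.resize(im[70:290,330:530] if n=="top" else im[70:290,230:430],None,fx=2.5,fy=2.5))
E
```

```text
[ 0.50728474 -0.2797657   0.30462411]
top blue 38 -0.014 -0.059 0.0808696543477958
top green 0 nan nan 0
top orange 58 -0.005 0.062 0.08211017634901308
-0.0 390 x 0.08 0.3 z 0.245 beyond .16: 0.209
0.05 575 x 0.08 0.3 z 0.242 beyond .16: 0.09
0.1 71 x 0.081 0.127 z 0.244 beyond .16: 0
0.15 160 x 0.144 0.241 z 0.061 beyond .16: 0.06
side blue 45 -0.007 -0.059 0.08226174407079079
side green 28 -0.008 0.001 0.08332230046318312
side orange 39 -0.006 0.062 0.08242451377760873
-0.15 23 x 0.086 0.126 z 0.239 beyond .16: 0
-0.1 283 x 0.08 0.127 z 0.245 beyond .16: 0
-0.05 306 x 0.08 0.154 z 0.244 beyond .16: 0
-0.0 407 x 0.08 0.299 z 0.245 beyond .16: 0.215
0.05 428 x 0.08 0.3 z 0.246 beyond .16: 0.09
0.1 101 x 0.081 0.21 z 0.242 beyond .16: 0.05
0.15 190 x 0.143 0.243 z 0.063 beyond .16: 0.06<stdin>:10: RuntimeWarning: Mean of empty slice.
  ret = ret.dtype.type(ret / rcount)
```

View pics/side6.png

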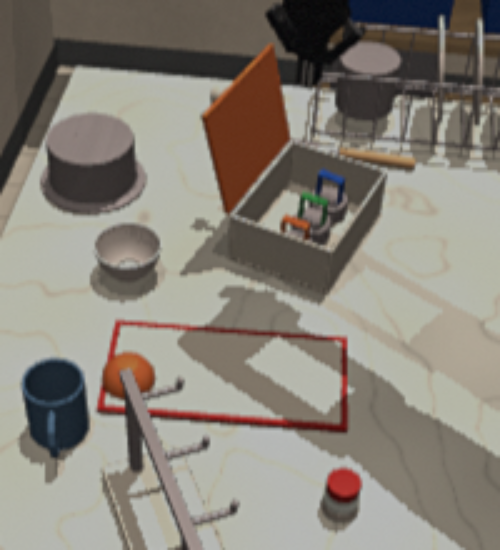

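The side crop shows blue, green and orange standing in the box, the pegs empty and the board clear of cutters. Next I go over behind the lid.

Request:
play_rows(increments=[[0,0,-0.0455,0.018,-0.0067,0,-1],[0,0,-0.0455,0.018,-0.0067,0,-1],[0,0,-0.0455,0.018,-0.0067,0,-1],[0,0,-0.0455,0.018,-0.0067,0,-1],[0,0,-0.0455,0.018,-0.0067,0,-1],[0,0,-0.0455,0.018,-0.0067,0,-1],[0,0,-0.0455,0.018,-0.0067,0,-1],[0,0,-0.0455,0.018,-0.0067,0,-1],[0,0,-0.0455,0.018,-0.0067,0,-1],[0,0,-0.0455,0.018,-0.0067,0,-1],[0,0,-0.0455,0.018,-0.0067,0,-1],[0,0,0,0,0,0,-1]])

```text
t: 31.6
position: [0.6652, -0.3381, 0.2983]
ee_rot: [-3.141, 0.005, -0.354]
wrist_force: [0.6, 0.2, 0.1]
gripper_width: 0.0001
gripper_force: 0.0
```

Request:
play_rows(increments=[[0,0,0,0,0,0,-1],[0,0,0,0,0,0,-1],[0,0,0,0,0,-0.035,-1],[0,0,0,0,0,-0.035,-1],[0,0,0,0,0,-0.035,-1],[0,0,0,0,0,-0.035,-1],[0,0,0,0,0,0,-1],[0,0,0,0,0,0,-1],[0,0,0,0,0,0,-1]])

```text
t: 32.5
position: [0.6659, -0.3389, 0.1929]
ee_rot: [3.141, -0.004, -0.351]
wrist_force: [0.2, 0.1, 0.3]
gripper_width: -0.0001
gripper_force: 0.0
```

Request:
play_rows(increments=[[0,0,0,-0.0194,0.0071,0,-1],[0,0,0,-0.0194,0.0071,0,-1],[0,0,0,-0.0194,0.0071,0,-1],[0,0,0,-0.0194,0.0071,0,-1],[0,0,0,-0.0158,0.0058,-0.002,-1],[0,0,0,-0.0158,0.0058,-0.002,-1],[0,0,0,-0.0158,0.0058,-0.002,-1],[0,0,0,-0.0176,0.0064,-0.009,-1],[0,0,0,-0.0176,0.0064,-0.009,-1],[0,0,0,-0.0142,0.0052,-0.0141,-1],[0,0,0,-0.0142,0.0052,-0.0141,-1],[0,0,0,0,0,0,-1]])

```text
t: 33.7
position: [0.5137, -0.283, 0.149]
ee_rot: [3.141, -0.001, -0.352]
wrist_force: [0.3, 0.3, -0.9]
gripper_width: 0.0004
gripper_force: 0.0
```

Request:
play_rows(increments=[[0,0,0,-0.0096,0.0035,-0.016,-1],[0,0,0,-0.0096,0.0035,-0.016,-1],[0,0,0,-0.0043,0.0016,-0.018,-1],[0,0,0,-0.0043,0.0016,-0.018,-1],[0,0,0,0,0,0,-1],[0,0,0,0,0,0,-1],[0,0,0,0,0,-0.003,-1],[0,0,0,0,0,0,-1],[0,0,0,0,0,0,-1]])

```text
t: 34.6
position: [0.4924, -0.2752, 0.0933]
ee_rot: [3.141, -0.001, -0.352]
wrist_force: [-7.6, 4.6, 17.2]
gripper_width: 0.0002
gripper_force: 8.8
```

Request:
play_rows(increments=[[0,0,0,0,0,0,-1],[0,0,0,0,0,0.04,-1],[0,0,0,0,0,0.055,-1],[0,0,0,0,0,0.055,-1],[0,0,0,0,0,0.04,-1],[0,0,0,0,0,0,-1]])

```text
t: 35.2
position: [0.4946, -0.2766, 0.2498]
ee_rot: [3.139, -0.01, -0.352]
wrist_force: [1.0, -0.2, 0.7]
gripper_width: -0.0001
gripper_force: 0.0
```

Request:
play_rows(increments=[[0,0,0.0223,-0.012,0.0587,0,-0.1],[0,0,0.0223,-0.012,0.0587,0,-0.1],[0,0,0.0223,-0.012,0.0587,0,-0.1],[0,0,0.0223,-0.012,0.0587,0,-0.1],[0,0,0.0223,-0.012,0.0587,0,-0.1],[0,0,0.0223,-0.012,0.0587,0,-0.1],[0,0,0.0223,-0.012,0.0587,0,-0.1],[0,0,0.0223,-0.012,0.0587,0,-0.1],[0,0,0.0223,-0.012,0.0587,0,-0.1],[0,0,0.0223,-0.012,0.0587,0,-0.1],[0,0,0.0223,-0.012,0.0587,0,-0.1],[0,0,0.0223,-0.012,0.0587,0,-0.1]])

```text
t: 36.4
position: [0.3757, 0.2904, 0.2423]
ee_rot: [3.141, 0.001, 0.492]
wrist_force: [2.3, -0.6, 0.1]
gripper_width: 0.0382
gripper_force: 0.0
```

Request:
play_rows(increments=[[0,0,0,0,0,0,-0.1],[0,0,0,0,0,0,-0.1],[0,0,0,0,0,0,-0.1]])

```text
t: 36.7
position: [0.3767, 0.2879, 0.2425]
ee_rot: [3.141, 0.001, 0.488]
wrist_force: [0.5, -0.3, -0.3]
gripper_width: 0.0386
gripper_force: 0.0
```

```bash
python3 - <<'E'
from h import *
s=bot.read_state();print(s["position"],s["ee_rot"],s["gripper_width"],s["joint_pos"])
C=np.array([.490,-.339]);bx=np.array([.94,-.342]);by=np.array([.342,.94])
for n in("top","side","wrist"):
    im,d,K,T=cam(n);W=cloud(d,K,T)
    b=W[...,:2]-C;X=b@bx;Y=b@by;Z=W[...,2]
    hsv=cv2.cvtColor(im,cv2.COLOR_RGB2HSV);H,S=hsv[...,0],hsv[...,1]
    if n!="wrist":
        q=(abs(X)<.07)&(abs(Y)<.095)&(H<15)&(S>120);q&=~((abs(Y)<.025)&(X<-.02))
        A=np.c_[X[q],np.ones(q.sum())];print(n,"lid",q.sum(),np.linalg.lstsq(A,Z[q],rcond=None)[0],Z[q].min(),Z[q].max())
    x,y=W[...,0],W[...,1];q=(x>.35)&(x<.47)&(y>.27)&(y<.36)&((H<8)|(H>172))&(S>120);P=W[q]
    print(n,"pad",len(P))
    if len(P): P=P[P[:,2]>np.median(P[:,2])-.006];print(P.mean(0).round(4),cv2.minAreaRect(P[:,:2].astype(np.float32)*1000))
save("w7.png",im)
E
```

```text
[0.3767396  0.28785843 0.24248774] [3.14114344e+00 1.36427566e-03 4.88178664e-01] 0.038641821047864136 [ 5.44538701e-01 -2.19565749e-01  1.80745784e+00 -3.71692605e-04
  1.55508798e+00  1.62716215e+00]Traceback (most recent call last):
  File "<stdin>", line 10, in <module>
    return umr_minimum(a, axis, None, out, keepdims, initial, where)
ValueError: zero-size array to reduction operation minimum which has no identity
```

```bash
python3 - <<'E'
from h import *
C=np.array([.490,-.339]);bx=np.array([.94,-.342]);by=np.array([.342,.94])
V=[]
for n in("top","side","wrist"):
    im,d,K,T=cam(n);W=cloud(d,K,T)
    b=W[...,:2]-C;X=b@bx;Y=b@by;Z=W[...,2]
    hsv=cv2.cvtColor(im,cv2.COLOR_RGB2HSV);H,S=hsv[...,0],hsv[...,1]
    if n!="wrist":
        q=(abs(X)<.07)&(abs(Y)<.095)&(Z<.3)
        print(n,q.sum(),np.median(Z[q]),np.median(H[q]),np.median(S[q])); V.append(im)
    x,y=W[...,0],W[...,1];q=(x>.35)&(x<.47)&(y>.27)&(y<.36)&((H<8)|(H>172))&(S>120);P=W[q]
    print(n,"pad",len(P))
    if len(P): P=P[P[:,2]>np.median(P[:,2])-.006];print(P.mean(0).round(4),cv2.minAreaRect(P[:,:2].astype(np.float32)*1000))
V.append(im)
save("w7.png",np.vstack([np.hstack([cv2.resize(v,(400,250)) for v in V[:2]]),cv2.resize(V[2],(800,350))]))
E
```

```text
top 2882 0.09364715165669169 17.0 162.0
top pad 95
[0.4153 0.3077 0.0386] ((413.685546875, 308.7179870605469), (43.11712646484375, 21.983652114868164), 28.374130249023438)
side 1237 0.09543243538198709 12.0 179.0
side pad 130
[0.4117 0.3114 0.0424] ((408.1407470703125, 309.72015380859375), (50.177467346191406, 26.906362533569336), 17.00594711303711)
wrist pad 1114
[0.4055 0.31   0.1056] ((389.7454833984375, 304.508056640625), (67.18753814697266, 86.83792877197266), 74.12651824951172)
```

View pics/w7.png

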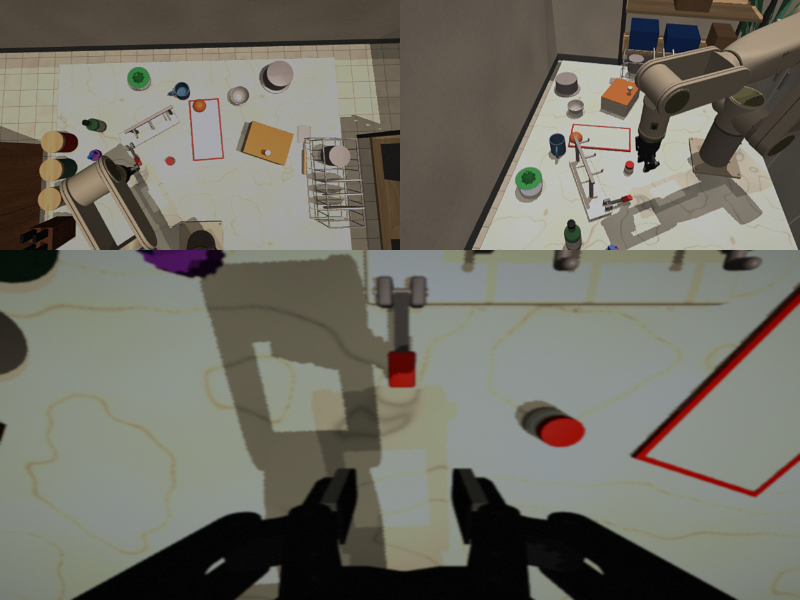

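The lid is shut (top-left panel, z 0.094 all over) and the lever is still down, red pad at (401,368) in the wrist panel. I take the pad between the fingers.

Request:
play_rows(increments=[[0,0,0,0.0218,0.0132,0,-0.1],[0,0,0,0.0218,0.0132,0,-0.1],[0,0,0,0,0,-0.05,-0.1],[0,0,0,0,0,-0.05,-0.1],[0,0,0,0,0,-0.05,-0.1],[0,0,0,0,0,-0.05,-0.1],[0,0,0,0,0,-0.04,-0.1],[0,0,0,0,0,-0.03,-0.1],[0,0,0,0,0,0,-0.1],[0,0,0,0,0,0,-0.1],[0,0,0,0,0,0,-0.1]])

```text
t: 38.0
position: [0.4132, 0.3102, 0.0294]
ee_rot: [-3.141, -0.003, 0.488]
wrist_force: [-0.4, -0.6, -0.3]
gripper_width: 0.0384
gripper_force: 0.0
```

Request:
play_rows(increments=[[0,0,0,-0.001,-0.001,-0.014,-0.1],[0,0,0,0,0,0,-0.1],[0,0,0,0,0,0,-1],[0,0,0,0,0,0,-1],[0,0,0,0,0,0,-1],[0,0,0,0,0,0,-1]], force=20)

```text
t: 38.6
position: [0.4111, 0.3079, 0.0162]
ee_rot: [3.14, 0.001, 0.489]
wrist_force: [0.7, -6.8, 1.7]
gripper_width: 0.0234
gripper_force: 25.1
```

Gripped (23 mm). Next I lift along the arc.

Request:
play_rows(increments=[[0,0,0,0,0,0.0106,-1],[0,0,0,0,0,0.0106,-1],[0,0,0,0.0019,0.001,0.0105,-1],[0,0,0,0.0019,0.001,0.0105,-1],[0,0,0,0.0037,0.002,0.0098,-1],[0,0,0,0.0037,0.002,0.0098,-1],[0,0,0,0.0053,0.0028,0.0088,-1],[0,0,0,0.0053,0.0028,0.0088,-1],[0,0,0,0.001,0.0005,0.002,-1],[0,0,0,0,0,0,-1],[0,0,0,0,0,0,-1]])

```text
t: 39.7
position: [0.4289, 0.3172, 0.0809]
ee_rot: [3.14, 0.002, 0.489]
wrist_force: [0.1, -6.8, -0.1]
gripper_width: 0.0237
gripper_force: 23.3
```

Request:
play_rows(increments=[[0,0,0,0.002,0.001,0.003,-1],[0,0,0,0,0,0,-1],[0,0,0,0,0,0,-1]])

```text
t: 40.0
position: [0.4302, 0.318, 0.0829]
ee_rot: [3.14, 0.002, 0.489]
wrist_force: [1.6, -6.3, -2.1]
gripper_width: 0.0235
gripper_force: 22.9
```

```bash
python3 - <<'E'
from h import *
s=bot.read_state();print(s["position"],s["wrist_force"])
for n in("top","side"):
    im,d,K,T=cam(n);W=cloud(d,K,T)
    hsv=cv2.cvtColor(im,cv2.COLOR_RGB2HSV);H,S=hsv[...,0],hsv[...,1]
    x,y=W[...,0],W[...,1];q=(x>.35)&(x<.48)&(y>.27)&(y<.36)&((H<8)|(H>172))&(S>120);P=W[q]
    h=-(P[:,:2]-[.487,.3506])@[.883,.469]
    if len(P): print(n,len(P),np.c_[h,P[:,2]-.043].round(3)[::max(1,len(P)//15)].tolist())
E
```

```text
[0.43022109 0.31798899 0.08288809] [ 1.55552973 -6.27304709 -2.05510749]
top 24 [[0.058, 0.16], [0.062, 0.178], [0.075, 0.093], [0.082, 0.127], [0.083, 0.12], [0.082, 0.103], [0.079, 0.061], [0.088, 0.178], [0.082, 0.108], [0.08, 0.071], [0.081, 0.068], [0.083, 0.07], [0.09, 0.175], [0.081, 0.069], [0.083, 0.071], [0.084, 0.069], [0.085, 0.068], [0.083, 0.075], [0.084, 0.07], [0.085, 0.068], [0.086, 0.067], [0.094, 0.178], [0.085, 0.068], [0.086, 0.064]]
side 61 [[0.063, 0.057], [0.064, 0.055], [0.063, 0.057], [0.061, 0.052], [0.055, 0.051], [0.062, 0.059], [0.056, 0.053], [0.05, 0.045], [0.057, 0.053], [0.051, 0.045], [0.059, 0.05], [0.054, 0.049], [0.051, 0.046], [0.048, 0.044], [0.055, 0.053], [0.056, 0.044]]
```

Request:
play_rows(increments=[[0,0,0,0.002,0.001,0.004,-1],[0,0,0,0.001,0.001,0.004,-1],[0,0,0,0,0,0,-1],[0,0,0,0,0,0,-1]])

```text
t: 40.5
position: [0.4325, 0.3192, 0.0876]
ee_rot: [3.14, 0.003, 0.489]
wrist_force: [6.7, -3.9, -16.7]
gripper_width: 0.0234
gripper_force: 23.2
```

At the stop. Release and lift away.

Request:
play_rows(increments=[[0,0,0,0,0,-0.002,-1],[0,0,0,0,0,0,-0.1],[0,0,0,0,0,0,-0.1],[0,0,0,0,0,0,-0.1],[0,0,0,0,0,0.03,-0.1],[0,0,0,0,0,0.05,-0.1],[0,0,0,-0.02,-0.01,0.05,-0.1],[0,0,0,-0.04,-0.02,0.04,-0.1],[0,0,0,-0.04,-0.02,0,-0.1],[0,0,0,0,0,0,-0.1],[0,0,0,0,0,0,-0.1],[0,0,0,0,0,0,-0.1]])

```text
t: 41.7
position: [0.3536, 0.2813, 0.2246]
ee_rot: [-3.141, -0.001, 0.489]
wrist_force: [-0.6, 0.1, 0.6]
gripper_width: 0.0386
gripper_force: 0.0
```

```bash
python3 - <<'E'
from h import *
s=bot.read_state();print(s["t"],s["position"],s["wrist_force"])
C=np.array([.490,-.339]);bx=np.array([.94,-.342]);by=np.array([.342,.94])
for n in("top","side"):
    im,d,K,T=cam(n);W=cloud(d,K,T);Z=W[...,2]
    hsv=cv2.cvtColor(im,cv2.COLOR_RGB2HSV);H,S=hsv[...,0],hsv[...,1]
    x,y=W[...,0],W[...,1];q=(x>.35)&(x<.48)&(y>.28)&(y<.36)&((H<8)|(H>172))&(S>120)&(Z<.13);P=W[q]
    h=-(P[:,:2]-[.487,.3506])@[.883,.469];z=P[:,2]-.043
    print(n,len(P),"slope",np.arctan(np.polyfit(h,z,1)[0]),"dir",np.median(np.arctan2(z,h)))
    b=W[...,:2]-C;X=b@bx;Y=b@by;q=(abs(X)<.075)&(abs(Y)<.1)&(Z<.11)&~((abs(Y)<.03)&(X<-.02))
    print("lid",np.median(Z[q]),np.polyfit(X[q],Z[q],1))
E
```

```text
41.7 [0.3536033  0.28129623 0.22459495] [-0.63476506  0.09075178  0.5760974 ]
top 92 slope 0.8222655222172122 dir 0.7646131132256493
lid 0.09355093355202393 [-0.00053409  0.09355129]
side 138 slope 0.6796630770322348 dir 0.7712279393397627
lid 0.09518842707392111 [0.01793315 0.09307451]
```

Lever is up (about 0.7 rad above level), lid flat and shut. Hand in.

```bash
python3 -c "
from cell import bot
print(bot.close_job())"
```

```text
the job is handed in; nothing more can be done
None
```

The job is handed in: I locked the lever, stood the three cutters present (blue, green, orange) in the box, shut the lid and flicked the lever back up. The last camera check showed the lid flat and the lever about 0.7 rad above level; the hand-in call returned no verdict.

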